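Park the marble pin on its flat against the bench stop

TASK

The short marble rolling pin lies on its round side, tight along the clear box. Without picking it up and without bearing down hard, roll it away from the box until it settles on its ground parking flat, then slide it endwise, still on the flat, until its near end rests squared up against the face of the steel bench stop. Bring it up to the stop gently, leave the dropper bottle and the thermometer where they stand, and let go.

Things in the scene. Friction and masses are not known exactly. Their poses are not given: they have to be found in the camera images.
- pin: White marble pin without handles: cylinder 52 mm across, 120 mm long, about 0.7 kg (+-25 %), with one flat 24 mm wide ground along it, 23 mm from the axis. Origin: its middle, on the axis. x runs along the pin, away from the robot. At the start it lies on its round side, axis 26 mm up, y towards the clear box, z up. It stays where it is left. Friction about 0.6 (+-20 %) on worktop and fingers.
- pin_flat (a point): Middle of the ground flat; z points straight out of it: at the start 45 degrees from straight up, leaning away from the box; straight down when parked. Rolling the pin about 61 mm away from the box brings it down; over the last 12 mm the pin topples onto it by itself and its axis sinks to 23 mm. Dragged or pushed sideways further, it rolls off the flat again.
- pin_near_end (a point): Centre of the pin's end face at its -x end (the end nearer the robot), on the axis of the round.
- pin_far_end (a point): Centre of the pin's end face at its +x end (the end farther from the robot), on the axis of the round. Behind it the worktop ends at about x = 0.53.
- stop: Fixed steel bench stop: upright plate 100 mm wide, 36 mm high, foot and ribs on the robot's side. Origin: on the worktop under the middle of its face; x points out of the face, away from the robot. Once the pin is rolled onto its flat, its line meets the face within about 20 mm of the middle, and its near end is about 15 to 30 mm from the face.
- parts_box: Clear plastic box with its lid shut, 281 x 184 mm, 64 mm high, fixed. Origin: under its middle; y along its length, x towards the pin. The lid's edge on that side is at x = 84 to 89 mm, the pin's axis starts parallel to it at x = 118 mm: 3 to 8 mm between lid and pin, no room for a finger.
- dropper: Small dropper bottle, 33 mm across and 81 mm high, standing on the worktop. Origin under its middle. Bystander.
- thermometer: Flat black probe thermometer, 42 x 105 mm and 20 mm high, lying on the worktop, its length along its y axis. Origin under its middle. Bystander.

How it is judged (in metres and radians):
On the way:
1. the pin has come to lie on its flat (angle between pin_flat's own z axis and vertical above 3.05 rad and height (world z) of pin below 0.0245 m), for 0.2 s.
At the end, for the whole second after the job is handed in: The pin lies at rest on its flat (flat facing down within 5 degrees) with its near end within 2.5 mm of the stop's face, within 45 mm of the middle of the stop, and square to it within 4.5 degrees (angle between pin_flat's own z axis and vertical above 3.05 rad and x of pin_near_end in the frame of stop below 0.0025 m and y of pin_near_end in the frame of stop between -0.045 and 0.045 m and angle between the x axis of pin and the x axis of stop, either way round below 0.08 rad and linear speed of pin below 0.01 m/s); the robot touches nothing.
It fails at once if the pin is picked up (axis more than 36 mm above the worktop) (height (world z) of pin above 0.036 m).
It fails at once if the fingers bear on the pin with more than 80 N (contact force between the fingers and pin above 80 N).
It fails at once if the pin is driven against the stop with more than 45 N (contact force between pin and stop above 45 N).
It fails at once if the dropper bottle is disturbed (distance of dropper from where it was at the start of the episode above 0.015 m).
It fails at once if the thermometer is disturbed (distance of thermometer from where it was at the start of the episode above 0.015 m).
It also fails if it takes over 51 s, if anything falls off the work surface, if the arm or the gripper's body presses on something with over 40 N, if the wrist force passes 120 N, or if a joint passes its speed limit or range.

ROBOT

A 7-joint arm with a two-finger parallel gripper is mounted at the origin on the work surface; the furniture and walls round the work are solid. World frame = base frame: x ahead of the robot, y to its left, z up, the work surface at z = 0. Lengths are in m, angles in degrees, forces in N, time in s.
With the tool pointing down it reaches from about 0.35 to 0.9 m from the base axis. Payload 7.2 kg.
Tool frame: the origin (TCP) lies midway between the tips of the shut fingers; the grasp point (between the pads) lies ctrl.tcp_to_grasp behind it (ctrl.tcp_to_grasp is the distance from the TCP to the grasp point, in m); z points along the fingers, y is the line along which they close (so a half turn about z gives the same grasp; the last joint's range is limited). The gripper opens to 88 mm and grips with 3 to 60 N. Pads are 20 mm wide; open, the fingers measure 115 mm over their backs; the gripper's body (75 mm by 178 mm) begins 61 mm behind the grasp point.
Start: joints at [-70.6, 23.554, -0.728, 91.456, 0.321, 64.991, -4.71], TCP at [0.247, 0.574, 0.223] pointing down, gripper open.
Joint ranges: [-169.25, 169.25], [-16.82, 113.86], [-84.01, 82.57], [7.8, 145.47], [-59.2, 239.2], [7.22, 106.19], [-163.78, 163.78]. Speed limits (degrees/s): [136.94, 136.94, 172.46, 172.46, 180, 180, 180].

INTERFACE

Orientations are given as a 3x3 rotation matrix whose columns are the frame's x, y, z axes.
In Python, from bench import ctrl, eyes, workorder, finder gives the robot as it stands.
- The arm moves only by the shell command python3 -m pendant 'ROWS' [FORCE]. ROWS is JSON, a list of rows, each an object of numbers: "grip": the closure, from 0 (fully open) to 1 (shut); "x", "y", "z": the shift along the tool's x, y, z in m; "rx", "ry", "rz": the turn, a rotation vector about the tool's x, y, z in degrees. A call has 1 to 12 rows; each row shifts and turns the commanded pose from where the row before left it, along the tool's axes as they then stand; what a row does not reach is not made up. A row lasts 1/8 s, in which the tool goes at most 62.5 mm and 10.7 degrees, less where a joint would pass 70% of its speed; a pose out of reach is approached as far as the arm can. A call with a gripper value outside its range is refused whole. The fingers move at their own pace and stop on an object; FORCE is the grip in N (left out, the last holds). Time passes only in rows, so rows that do not move let the fingers close. It gives the time, the measured TCP pose, the force, the opening and the grip force at its end, in the units of the state.
- ctrl.sense(): the state, without advancing time (a new reading comes with each control period).
- eyes.read_camera(name): name is "scene" or "top"; returns a dict with "color" (400x640x3 uint8, red, green, blue), "vertical_fov" (degrees; the focal length in pixels is half the picture's height over the tangent of half this angle, whatever the lens; pixels are square), "cx", "cy" (the principal point, pixels), "dist_coeffs" ([k1, k2, p1, p2, k3] as OpenCV has them; the pictures are not rectified), "cam_to_world" (4x4, takes a point from camera to world coordinates). Camera axes: x right, y down, z forward; pixel columns grow to the right and rows downward; lengths in m; the calibration is good to about 2 mm. A picture is of the moment at which its call begins. There is no depth.
- workorder.sign_off(): hands the job in; it is judged then, once.
Trained networks look in a picture, given as the dict that the camera call returned (one of the last four; its "shot" number tells which), for a name from the list of things; names that differ only in an ending like _2 or _b are one class to them, and where a whole thing is asked for, a point or a joint stands for the part that bears it (a point fixed in the world has none). Each returns a list of dicts, best first, with "p" (0 to 1); they miss things now and then, are a little off and sometimes report something else, mostly with a low value. They report only what shows in the picture. A call takes as long as a camera call.
- finder.outline_of(picture, query): "mask" (400x640 bool, what is visible of it) and "rect" ([left, top, right, bottom] as shares, 0 to 1, of the picture: columns of its width, rows of its height, round what is visible of it).
- finder.mark_of(picture, query): "position" ([row, column] as shares, 0 to 1, of the picture: columns of its width, rows of its height: a listed point, or the origin of a listed thing).
The state is a dict: "clock": time; "qpos": joint angles; "qvel": joint speeds; "effort": joint torques, N m; "ee_pos": TCP position; "tool_rot": TCP orientation; "force": force on the tool from outside, world axes, zero at the start; "moment": the same for the moment, N m; "grip_width": finger opening in m; "finger_force": force on a finger pad.
Only numpy, scipy, OpenCV 4.12 (cv2) and the standard library are available. Lean on these libraries where they do the work, as an engineer would, in place of code of your own. Each camera call takes 0.05 s, during which the arm holds its last target. There are 200 camera calls.

## Working session

There is one attempt and no reset: what is moved stays moved. The work goes in short steps, Python scripts to look and compute and a shell command to move; the robot and the scene stay as the last step left them, time stands still between calls to the robot, and variables do not carry over. Pictures are saved under pics/ and viewed, at most 10 in all, crops included, and the job is handed in when it is done.

```bash
mkdir -p pics; ls; cat > h.py <<'E'
import numpy as np, cv2
from bench import ctrl, eyes, workorder, finder
def K(p):
    f=200/np.tan(np.radians(p["vertical_fov"])/2)
    return np.array([[f,0,p["cx"]],[0,f,p["cy"]],[0,0,1]])
def ray(p,uv):
    n=cv2.undistortPoints(np.array([[uv]],float),K(p),np.array(p["dist_coeffs"],float))[0,0]
    T=np.array(p["cam_to_world"]);return T[:3,3],T[:3,:3]@np.r_[n,1]
def at_z(p,uv,z):
    o,d=ray(p,uv);return o+d*(z-o[2])/d[2]
def tri(p1,a,p2,b):
    A=np.zeros((3,3));B=np.zeros(3)
    R=[ray(p1,a),ray(p2,b)]
    for o,d in R:
        d=d/np.linalg.norm(d);M=np.eye(3)-np.outer(d,d);A+=M;B+=M@o
    return np.linalg.solve(A,B)
def mark(p,q):
    return [(round(r["p"],2),np.array([r["position"][1]*640,r["position"][0]*400]).round(1)) for r in finder.mark_of(p,q)[:2]]
def save(p,n): cv2.imwrite("pics/"+n,p["color"][:,:,::-1])
E
python3 - <<'E'
from h import *
s=eyes.read_camera("scene");t=eyes.read_camera("top");save(s,"s0.png");save(t,"t0.png")
for q in ["pin","pin_flat","pin_near_end","pin_far_end","stop","parts_box","dropper","thermometer"]:
    a=mark(s,q);b=mark(t,q);print(q,a,b, tri(s,a[0][1],t,b[0][1]).round(4) if a and b else "")
print(np.array(s["cam_to_world"]).round(3),np.array(t["cam_to_world"]).round(3))
st=ctrl.sense();print(st,ctrl.tcp_to_grasp)
E
```

```text
pics
pin [(0.55, array([313.4, 183.5]))] [(0.95, array([297.6, 187.9]))] [0.4341 0.2642 0.0334]
pin_flat [(0.56, array([319.2, 185.1]))] [(0.66, array([299.8, 188.9]))] [0.4383 0.2569 0.031 ]
pin_near_end [(0.63, array([289.5, 196. ]))] [(0.69, array([294. , 213.9])), (0.64, array([363.8, 196.1]))] [0.3757 0.2718 0.0126]
pin_far_end [(0.68, array([337.1, 178.8]))] [(0.71, array([402.8, 195.8])), (0.6, array([297.7, 168. ]))] [0.3802 0.0676 0.2345]
stop [(0.8, array([294.8, 217.6]))] [(0.94, array([315.5, 225.9]))] [ 3.557e-01  2.184e-01 -1.000e-04]
parts_box [(0.74, array([272. , 171.5]))] [(0.71, array([247.8, 209.5]))] [ 0.3831  0.3855 -0.0039]
dropper [(0.83, array([345.4, 240. ]))] [(0.48, array([366.1, 194.5]))] [0.4251 0.1023 0.0109]
thermometer [(0.62, array([368. , 271.5]))] [(0.89, array([401.2, 198.6]))] [0.4209 0.0165 0.009 ]
[[ 0.881 -0.324  0.345  0.115]
 [-0.473 -0.623  0.623 -0.32 ]
 [ 0.013 -0.712 -0.702  0.659]
 [ 0.     0.     0.     1.   ]] [[ 0.023 -0.988  0.155  0.284]
 [-1.    -0.023  0.004  0.211]
 [-0.    -0.155 -0.988  0.896]
 [ 0.     0.     0.     1.   ]]
{'clock': 0.9, 'qpos': array([-70.60049215,  23.55280688,  -0.72688215,  91.4552874 ,
         0.32183755,  64.98947535,  -4.71143719]), 'qvel': array([-0.02951564,  0.11597151,  0.03806007, -0.02633122, -0.00074967,
        0.01240722, -0.03426437]), 'effort': array([-1.85542813e-04, -5.87724710e+01,  6.40571080e-01, -2.91387516e+01,
       -5.36038564e-02,  1.01041957e-02,  7.25687892e-05]), 'ee_pos': array([0.24731475, 0.57400269, 0.22267145]), 'tool_rot': array([[-9.18387237e-01,  3.95682803e-01,  4.49866860e-05],
       [ 3.95682806e-01,  9.18387235e-01,  6.70428124e-05],
       [-1.47875102e-05,  7.93717213e-05, -9.99999997e-01]]), 'force': array([-0.11731535,  0.50579228, -0.59431096]), 'moment': array([-0.00991516,  0.01850553, -0.01514606]), 'finger_force': 0.0, 'grip_width': 0.08771451203482149} 0.0187
```

```bash
python3 - <<'E'
import cv2
a=cv2.imread("pics/s0.png")[100:320,200:480];b=cv2.imread("pics/t0.png")[110:270,180:450]
cv2.imwrite("pics/s0c.png",cv2.resize(a,None,fx=2.7,fy=2.7,interpolation=cv2.INTER_CUBIC))
cv2.imwrite("pics/t0c.png",cv2.resize(b,None,fx=2.9,fy=2.9,interpolation=cv2.INTER_CUBIC))
E
```

```text
(no output)
```

View pics/s0c.png

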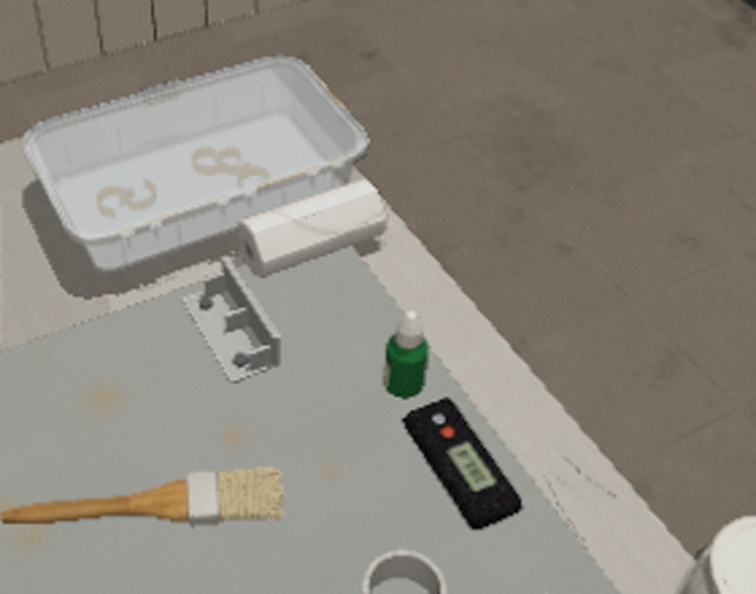

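View pics/t0c.png

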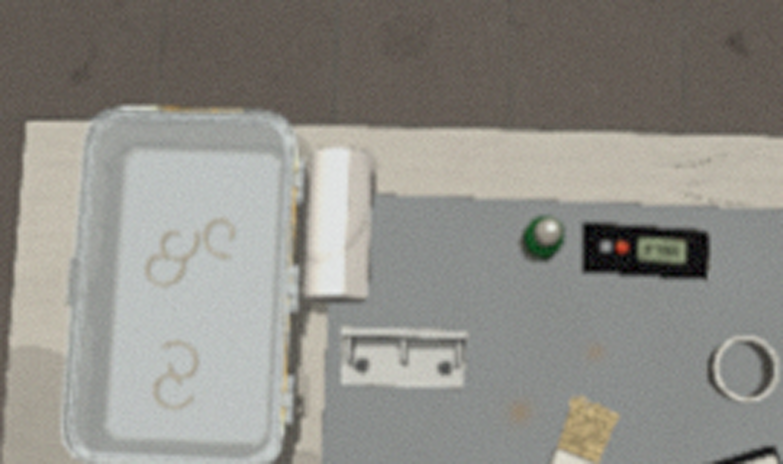

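The pictures show the pin along the box (scene crop ~(315,228), top crop ~(342,225)). The stop is nearer the robot at (403,350) in the top crop. The dropper (543,238) and thermometer are well to the right of the roll path. Next I fit the pin and stop to their masks.

```bash
cat >> h.py <<'E'
from scipy.optimize import minimize
def proj(p,P):
    T=np.linalg.inv(np.array(p["cam_to_world"]))
    return cv2.projectPoints(np.asarray(P,float),cv2.Rodrigues(T[:3,:3])[0],T[:3,3],K(p),np.array(p["dist_coeffs"],float))[0][:,0]
def pinpts(v,z=.026):
    x,y,a=v;t=np.linspace(0,2*np.pi,25)
    P=np.array([[s*.06,.026*np.cos(u),.026*np.sin(u)] for s in(-1,1) for u in t])
    c,s=np.cos(a),np.sin(a)
    return P@np.array([[c,s,0],[-s,c,0],[0,0,1]])+[x,y,z]
def fit(views,v0,z=.026,pts=pinpts):
    def cost(v):
        c=0
        for p,m in views:
            im=np.zeros((1600,2560),np.uint8)
            cv2.fillConvexPoly(im,cv2.convexHull(((proj(p,pts(v,z))+.5)*4).round().astype(np.int32)),255)
            r=cv2.resize(im,(640,400),interpolation=cv2.INTER_AREA)/255.
            c+=np.abs(r-m).sum()/m.sum()
        return c
    r=minimize(cost,v0,method="Nelder-Mead",options=dict(initial_simplex=np.array(v0)+np.array([[0,0,0],[.01,0,0],[0,.01,0],[0,0,.08]]),xatol=1e-4,fatol=1e-4))
    return r.x,r.fun
def masks(p,q): return finder.outline_of(p,q)[0]["mask"]
def stopedge(t):
    m=masks(t,"stop");c=[];
    for u in np.where(m.any(0))[0][4:-4]: c.append([u,np.where(m[:,u])[0][0]-.5])
    c=np.array(c,float);k=np.polyfit(c[:,0],c[:,1],1)
    u=np.where(m.any(0))[0][[0,-1]]
    return [at_z(t,(x,np.polyval(k,x)),.036) for x in u]
E
python3 - <<'E'
from h import *
s=eyes.read_camera("scene");t=eyes.read_camera("top")
ms,mt=masks(s,"pin"),masks(t,"pin")
for V in ([(s,ms),(t,mt)],[(s,ms)],[(t,mt)]): print(fit(V,[.435,.262,0.0]))
e=stopedge(t);print("stop edge",e,"yaw",np.degrees(np.arctan2(-(e[1]-e[0])[0],(e[1]-e[0])[1])))
m=masks(t,"parts_box");print("box",finder.outline_of(t,"parts_box")[0]["rect"])
E
```

```text
(array([ 0.43826028,  0.26727424, -0.03242364]), np.float64(0.16771106104696698))
(array([ 0.43811356,  0.26883661, -0.01580327]), np.float64(0.03749237829337954))
(array([ 0.44048103,  0.26573188, -0.00634098]), np.float64(0.09870656405288557))
stop edge [array([0.3571064 , 0.25948024, 0.036     ]), array([0.3573186 , 0.16336933, 0.036     ])] yaw -179.8734963040546
box [0.3114, 0.3652, 0.4448, 0.6835]
```

```bash
python3 -m pendant '[{"rz":9.53,"grip":0.35},{"rz":9.53},{"rz":9.53},{"rz":9.53},{"rz":9.53},{"rz":9.53},{"rz":9.53},{"x":-0.04,"y":0.025},{"x":-0.04,"y":0.025},{"x":-0.04,"y":0.025},{"x":-0.04,"y":0.025},{"x":-0.04,"y":0.025}]'; python3 -c "
from h import *
print(ctrl.sense()['tool_rot'].round(3))"
```

```text
[[-0.918  0.396  0.   ]
 [ 0.396  0.918 -0.   ]
 [-0.    -0.    -1.   ]]invalid input
```

```bash
python3 -m pendant '[{"rz":9.53,"grip":0.35}]';python3 -m pendant '[{"x":0,"y":0,"z":0,"rx":0,"ry":0,"rz":9.53,"grip":0.35}]'
```

```text
clock: 1.38
ee_pos: [0.2474, 0.5739, 0.2226]
tool_rot: [[-0.838, 0.545, -0.0], [0.545, 0.838, 0.0], [0.0, -0.0, -1.0]]
force: [-0.8, -0.8, 0.7]
grip_width: 0.0812
finger_force: 0.0invalid input
```

```bash
python3 -m pendant '[{"rz":9.5,"grip":0.35},{"rz":9.5,"grip":0.35},{"rz":9.5,"grip":0.35},{"rz":9.5,"grip":0.35},{"rz":9.5,"grip":0.35},{"rz":9.5,"grip":0.35},{"x":-0.04,"y":0.025,"grip":0.35},{"x":-0.04,"y":0.025,"grip":0.35},{"x":-0.04,"y":0.025,"grip":0.35},{"x":-0.04,"y":0.025,"grip":0.35},{"x":-0.04,"y":0.025,"grip":0.35}]'
```

```text
invalid input
```

```bash
python3 -m pendant '[{"rz":9.5},{"rz":9.5},{"rz":9.5},{"rz":9.5},{"rz":9.5},{"rz":9.5}]'; python3 -m pendant --help 2>&1 | head; python3 -c "
from bench import ctrl
print(ctrl.sense()['clock'])"
```

```text
invalid input: not JSON, or not a number
1.375invalid input
```

```bash
python3 -m pendant '[{"x":0,"y":0,"z":0,"rx":0,"ry":0,"rz":9.5,"grip":0.35},{"x":0,"y":0,"z":0,"rx":0,"ry":0,"rz":9.5,"grip":0.35},{"x":0,"y":0,"z":0,"rx":0,"ry":0,"rz":9.5,"grip":0.35},{"x":0,"y":0,"z":0,"rx":0,"ry":0,"rz":9.5,"grip":0.35},{"x":0,"y":0,"z":0,"rx":0,"ry":0,"rz":9.5,"grip":0.35},{"x":0,"y":0,"z":0,"rx":0,"ry":0,"rz":9.5,"grip":0.35},{"x":-0.04,"y":0.025,"z":0,"rx":0,"ry":0,"rz":0,"grip":0.35},{"x":-0.04,"y":0.025,"z":0,"rx":0,"ry":0,"rz":0,"grip":0.35},{"x":-0.04,"y":0.025,"z":0,"rx":0,"ry":0,"rz":0,"grip":0.35},{"x":-0.04,"y":0.025,"z":0,"rx":0,"ry":0,"rz":0,"grip":0.35},{"x":-0.04,"y":0.025,"z":0,"rx":0,"ry":0,"rz":0,"grip":0.35}]'
```

```text
clock: 2.75
ee_pos: [0.3736, 0.3731, 0.2229]
tool_rot: [[-0.003, 1.0, 0.0], [1.0, 0.003, 0.001], [0.001, 0.0, -1.0]]
force: [0.6, -0.0, 0.3]
grip_width: 0.0572
finger_force: 0.0
```

```bash
python3 -m pendant '[{"x":-0.033,"y":0.022,"z":0,"rx":0,"ry":0,"rz":0,"grip":0.35},{"x":-0.033,"y":0.022,"z":0,"rx":0,"ry":0,"rz":0,"grip":0.35},{"x":-0.033,"y":0.021,"z":0.0,"rx":0,"ry":0,"rz":0,"grip":0.35},{"x":0,"y":0,"z":0.05,"rx":0,"ry":0,"rz":0,"grip":0.35},{"x":0,"y":0,"z":0.05,"rx":0,"ry":0,"rz":0,"grip":0.35},{"x":0,"y":0,"z":0.04,"rx":0,"ry":0,"rz":0,"grip":0.35},{"x":0,"y":0,"z":0.02,"rx":0,"ry":0,"rz":0,"grip":0.35},{"x":0,"y":0,"z":0,"rx":0,"ry":0,"rz":0,"grip":0.35}]'
```

```text
clock: 3.75
ee_pos: [0.4374, 0.2749, 0.0614]
tool_rot: [[-0.003, 1.0, -0.002], [1.0, 0.003, -0.002], [-0.002, -0.002, -1.0]]
force: [-0.0, -0.8, -0.4]
grip_width: 0.0575
finger_force: 0.0
```

```bash
python3 -c "
from h import *
t=eyes.read_camera('scene');save(t,'s1.png')
cv2.imwrite('pics/s1c.png',cv2.resize(t['color'][100:260,230:430,::-1],None,fx=3,fy=3,interpolation=2))"
```

```text
(no output)
```

View pics/s1c.png

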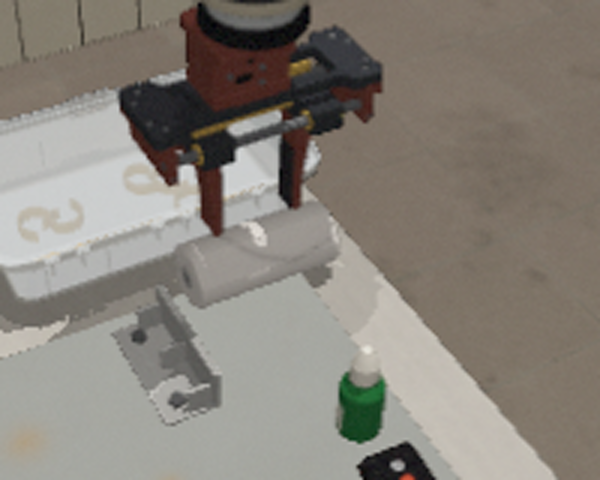

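The fingers stand above the pin at crop (215,230) and (292,205), centred along it. Now I lower them to a light touch.

```bash
python3 -m pendant '[{"x":0,"y":0,"z":0.004,"rx":0,"ry":0,"rz":0,"grip":0.35},{"x":0,"y":0,"z":0.003,"rx":0,"ry":0,"rz":0,"grip":0.35},{"x":0,"y":0,"z":0.001,"rx":0,"ry":0,"rz":0,"grip":0.35},{"x":0,"y":0,"z":0,"rx":0,"ry":0,"rz":0,"grip":0.35}]'
```

```text
clock: 4.3
ee_pos: [0.4382, 0.2757, 0.0548]
tool_rot: [[-0.003, 1.0, 0.0], [1.0, 0.003, 0.0], [0.0, 0.0, -1.0]]
force: [-0.3, 0.5, -0.2]
grip_width: 0.0573
finger_force: 0.0
```

```bash
python3 -m pendant '[{"x":0,"y":0,"z":0.001,"rx":0,"ry":0,"rz":0,"grip":0.35},{"x":0,"y":0,"z":0,"rx":0,"ry":0,"rz":0,"grip":0.35}]'
```

```text
clock: 4.55
ee_pos: [0.4381, 0.2755, 0.0536]
tool_rot: [[-0.003, 1.0, -0.0], [1.0, 0.003, -0.0], [-0.0, -0.0, -1.0]]
force: [-0.7, -0.2, 0.2]
grip_width: 0.0569
finger_force: 0.0
```

```bash
python3 -m pendant '[{"x":0,"y":0,"z":0.0015,"rx":0,"ry":0,"rz":0,"grip":0.35},{"x":0,"y":0,"z":0,"rx":0,"ry":0,"rz":0,"grip":0.35}]'
```

```text
clock: 4.8
ee_pos: [0.4383, 0.2758, 0.0524]
tool_rot: [[-0.003, 1.0, 0.0], [1.0, 0.003, 0.0], [0.0, 0.0, -1.0]]
force: [-1.3, -0.4, 2.7]
grip_width: 0.057
finger_force: 1.6
```

```bash
python3 -m pendant '[{"x":0,"y":0,"z":0.001,"rx":0,"ry":0,"rz":0,"grip":0.35},{"x":0,"y":0,"z":0,"rx":0,"ry":0,"rz":0,"grip":0.35}]'
```

```text
clock: 5.05
ee_pos: [0.4383, 0.2763, 0.0521]
tool_rot: [[-0.003, 1.0, 0.0], [1.0, 0.003, 0.001], [0.001, 0.0, -1.0]]
force: [-3.8, 0.5, 12.5]
grip_width: 0.0569
finger_force: 6.3
```

```bash
python3 -m pendant '[{"x":-0.004,"y":0,"z":0,"rx":0,"ry":0,"rz":0,"grip":0.35},{"x":-0.006,"y":0,"z":0,"rx":0,"ry":0,"rz":0,"grip":0.35},{"x":-0.006,"y":0,"z":0,"rx":0,"ry":0,"rz":0,"grip":0.35},{"x":-0.006,"y":0,"z":0,"rx":0,"ry":0,"rz":0,"grip":0.35},{"x":-0.004,"y":0,"z":0,"rx":0,"ry":0,"rz":0,"grip":0.35},{"x":-0.002,"y":0,"z":0,"rx":0,"ry":0,"rz":0,"grip":0.35},{"x":0,"y":0,"z":0,"rx":0,"ry":0,"rz":0,"grip":0.35}]'; python3 - <<'E'
from h import *
s=eyes.read_camera("scene");ms=masks(s,"pin");print(fit([(s,ms)],[.438,.255,0.]))
E
```

```text
clock: 5.92
ee_pos: [0.4382, 0.248, 0.0522]
tool_rot: [[-0.003, 1.0, 0.0], [1.0, 0.003, 0.001], [0.001, 0.0, -1.0]]
force: [-3.8, 0.3, 13.9]
grip_width: 0.0571
finger_force: 7.0
(array([ 0.43754562,  0.25399213, -0.03162983]), np.float64(0.11279489314460173))
```

```bash
python3 -m pendant '[{"x":0,"y":0,"z":-0.006,"rx":0,"ry":0,"rz":0,"grip":0.35},{"x":0.014,"y":0,"z":0,"rx":0,"ry":0,"rz":0,"grip":0.35},{"x":0,"y":0,"z":0.004,"rx":0,"ry":0,"rz":0,"grip":0.35},{"x":0,"y":0,"z":0.002,"rx":0,"ry":0,"rz":0,"grip":0.35},{"x":0,"y":0,"z":0,"rx":0,"ry":0,"rz":0,"grip":0.35},{"x":-0.004,"y":0,"z":0,"rx":0,"ry":0,"rz":0,"grip":0.35},{"x":-0.006,"y":0,"z":0,"rx":0,"ry":0,"rz":0,"grip":0.35},{"x":-0.006,"y":0,"z":0,"rx":0,"ry":0,"rz":0,"grip":0.35},{"x":-0.006,"y":0,"z":0,"rx":0,"ry":0,"rz":0,"grip":0.35},{"x":-0.004,"y":0,"z":0,"rx":0,"ry":0,"rz":0,"grip":0.35},{"x":-0.002,"y":0,"z":0,"rx":0,"ry":0,"rz":0,"grip":0.35},{"x":0,"y":0,"z":0,"rx":0,"ry":0,"rz":0,"grip":0.35}]'; python3 - <<'E'
from h import *
s=eyes.read_camera("scene");ms=masks(s,"pin");print(fit([(s,ms)],[.438,.24,0.]))
E
```

```text
clock: 7.52
ee_pos: [0.4381, 0.2341, 0.0521]
tool_rot: [[-0.003, 1.0, -0.0], [1.0, 0.003, 0.001], [0.001, -0.0, -1.0]]
force: [-5.6, 0.1, 19.5]
grip_width: 0.0574
finger_force: 9.4
(array([ 0.43969424,  0.24095135, -0.01349133]), np.float64(0.2696470588235294))
```

Works: about 27–28 mm rolled. I repeat the stroke, a little higher to keep the pressure down.

```bash
python3 -m pendant '[{"x":0,"y":0,"z":-0.006,"rx":0,"ry":0,"rz":0,"grip":0.35},{"x":0.014,"y":0,"z":0,"rx":0,"ry":0,"rz":0,"grip":0.35},{"x":0,"y":0,"z":0.004,"rx":0,"ry":0,"rz":0,"grip":0.35},{"x":0,"y":0,"z":0.0015,"rx":0,"ry":0,"rz":0,"grip":0.35},{"x":0,"y":0,"z":0,"rx":0,"ry":0,"rz":0,"grip":0.35},{"x":-0.004,"y":0,"z":0,"rx":0,"ry":0,"rz":0,"grip":0.35},{"x":-0.006,"y":0,"z":0,"rx":0,"ry":0,"rz":0,"grip":0.35},{"x":-0.006,"y":0,"z":0,"rx":0,"ry":0,"rz":0,"grip":0.35},{"x":-0.006,"y":0,"z":0,"rx":0,"ry":0,"rz":0,"grip":0.35},{"x":-0.004,"y":0,"z":0,"rx":0,"ry":0,"rz":0,"grip":0.35},{"x":-0.002,"y":0,"z":0,"rx":0,"ry":0,"rz":0,"grip":0.35},{"x":0,"y":0,"z":0,"rx":0,"ry":0,"rz":0,"grip":0.35}]'; python3 - <<'E'
from h import *
s=eyes.read_camera("scene");ms=masks(s,"pin");print(fit([(s,ms)],[.438,.226,0.]))
E
```

```text
clock: 9.12
ee_pos: [0.4381, 0.2197, 0.0521]
tool_rot: [[-0.003, 1.0, -0.001], [1.0, 0.003, 0.001], [0.001, -0.001, -1.0]]
force: [-4.4, -0.9, 14.9]
grip_width: 0.0569
finger_force: 7.3
(array([ 0.43717107,  0.22514406, -0.00992179]), np.float64(0.14265643648763854))
```

```bash
python3 -m pendant '[{"x":0,"y":0,"z":-0.006,"rx":0,"ry":0,"rz":0,"grip":0.35},{"x":0.014,"y":0,"z":0,"rx":0,"ry":0,"rz":0,"grip":0.35},{"x":0,"y":0,"z":0.004,"rx":0,"ry":0,"rz":0,"grip":0.35},{"x":0,"y":0,"z":0.002,"rx":0,"ry":0,"rz":0,"grip":0.35},{"x":0,"y":0,"z":0,"rx":0,"ry":0,"rz":0,"grip":0.35},{"x":-0.004,"y":0,"z":0,"rx":0,"ry":0,"rz":0,"grip":0.35},{"x":-0.006,"y":0,"z":0,"rx":0,"ry":0,"rz":0,"grip":0.35},{"x":-0.004,"y":0,"z":0,"rx":0,"ry":0,"rz":0,"grip":0.35},{"x":-0.004,"y":0,"z":0,"rx":0,"ry":0,"rz":0,"grip":0.35},{"x":-0.002,"y":0,"z":0,"rx":0,"ry":0,"rz":0,"grip":0.35},{"x":0,"y":0,"z":0,"rx":0,"ry":0,"rz":0,"grip":0.35}]'; python3 - <<'E'
from h import *
s=eyes.read_camera("scene");ms=masks(s,"pin");print(fit([(s,ms)],[.438,.21,0.],.023))
E
```

```text
clock: 10.6
ee_pos: [0.4383, 0.2134, 0.0514]
tool_rot: [[-0.003, 1.0, -0.0], [1.0, 0.003, -0.0], [-0.0, -0.0, -1.0]]
force: [0.1, 0.1, 0.0]
grip_width: 0.057
finger_force: 0.0
(array([ 0.43797371,  0.21089836, -0.04047047]), np.float64(0.09227387729285262))
```

```bash
python3 -m pendant '[{"x":0,"y":0,"z":-0.04,"rx":0,"ry":0,"rz":0,"grip":1},{"x":0,"y":0,"z":-0.05,"rx":0,"ry":0,"rz":0,"grip":1},{"x":0,"y":0.05,"z":-0.02,"rx":0,"ry":0,"rz":0,"grip":1},{"x":0,"y":0.045,"z":0,"rx":0,"ry":0,"rz":0,"grip":1},{"x":0,"y":0,"z":0,"rx":0,"ry":0,"rz":0,"grip":1},{"x":0,"y":0,"z":0,"rx":0,"ry":0,"rz":0,"grip":1}]'; python3 - <<'E'
from h import *
s=eyes.read_camera("scene");ms=masks(s,"pin");t=eyes.read_camera("top");mt=masks(t,"pin")
for z in(.023,.026):
  for V in ([(s,ms)],[(t,mt)],[(s,ms),(t,mt)]): print(z,fit(V,[.438,.208,0.],z))
a=cv2.resize(s["color"][110:250,230:400],(510,420),interpolation=2);b=cv2.resize(t["color"][120:250,240:340],(323,420),interpolation=2)
cv2.imwrite("pics/c2.png",np.hstack([a[:,:470],b])[:,:,::-1])
E
```

```text
clock: 11.45
ee_pos: [0.5322, 0.2137, 0.1609]
tool_rot: [[-0.003, 1.0, -0.002], [1.0, 0.003, -0.001], [-0.001, -0.002, -1.0]]
force: [-1.1, 0.0, -0.0]
grip_width: 0.0015
finger_force: 0.0
0.023 (array([ 0.43823108,  0.20849945, -0.03074633]), np.float64(0.05412384716732543))
0.023 (array([ 0.43982755,  0.205246  , -0.00841912]), np.float64(0.05852107714251346))
0.023 (array([ 0.43732857,  0.20627179, -0.02148695]), np.float64(0.15221611426403292))
0.026 (array([ 0.43674806,  0.20636022, -0.02392096]), np.float64(0.062335890878090355))
0.026 (array([ 0.439695  ,  0.20519875, -0.014456  ]), np.float64(0.06241858706672853))
0.026 (array([ 0.43702211,  0.20559202, -0.01364618]), np.float64(0.1296980102936201))
```

View pics/c2.png

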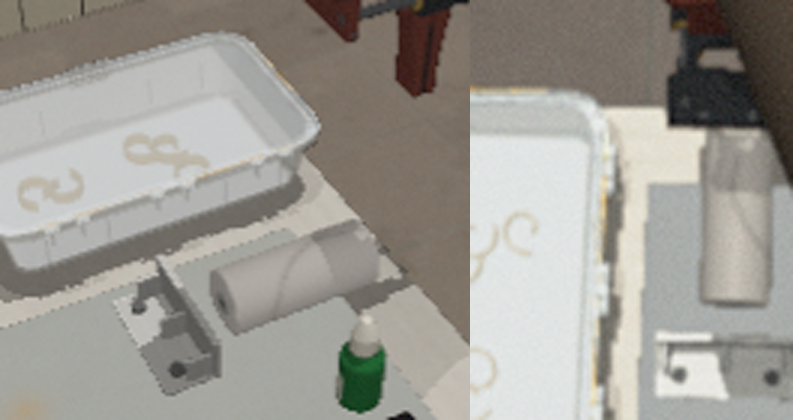

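The pin has rolled 61 mm and lies parked, near-parallel to the stop's normal. The near end is at crop (220,300) and the stop plate at (185,310), with a gap of about 21 mm. Next I go down behind the far end.

```bash
python3 -m pendant '[{"x":-0.008,"y":0,"z":0.02,"rx":0,"ry":0,"rz":0,"grip":1},{"x":0,"y":0,"z":0.045,"rx":0,"ry":0,"rz":0,"grip":1},{"x":0,"y":0,"z":0.045,"rx":0,"ry":0,"rz":0,"grip":1},{"x":0,"y":0,"z":0.03,"rx":0,"ry":0,"rz":0,"grip":1},{"x":0,"y":0,"z":0.008,"rx":0,"ry":0,"rz":0,"grip":1},{"x":0,"y":0,"z":0,"rx":0,"ry":0,"rz":0,"grip":1},{"x":0,"y":-0.01,"z":0,"rx":0,"ry":0,"rz":0,"grip":1},{"x":0,"y":0,"z":0,"rx":0,"ry":0,"rz":0,"grip":1}]'
```

```text
clock: 12.65
ee_pos: [0.5229, 0.2063, 0.0147]
tool_rot: [[-0.003, 1.0, 0.001], [1.0, 0.003, 0.001], [0.001, 0.001, -1.0]]
force: [0.4, -0.8, 0.2]
grip_width: -0.0002
finger_force: 0.0
```

```bash
python3 -m pendant '[{"x":0,"y":-0.002,"z":0,"rx":0,"ry":0,"rz":0,"grip":1},{"x":0,"y":-0.002,"z":0,"rx":0,"ry":0,"rz":0,"grip":1},{"x":0,"y":-0.002,"z":0,"rx":0,"ry":0,"rz":0,"grip":1},{"x":0,"y":0,"z":0,"rx":0,"ry":0,"rz":0,"grip":1}]'
```

```text
clock: 13.15
ee_pos: [0.5172, 0.2058, 0.0136]
tool_rot: [[-0.003, 1.0, -0.0], [1.0, 0.003, -0.0], [-0.0, -0.0, -1.0]]
force: [0.3, 0.2, -0.6]
grip_width: 0.0005
finger_force: 0.0
```

```bash
python3 -m pendant '[{"x":0,"y":-0.002,"z":0,"rx":0,"ry":0,"rz":0,"grip":1},{"x":0,"y":-0.002,"z":0,"rx":0,"ry":0,"rz":0,"grip":1},{"x":0,"y":0,"z":0,"rx":0,"ry":0,"rz":0,"grip":1}]'
```

```text
clock: 13.52
ee_pos: [0.5131, 0.2057, 0.0136]
tool_rot: [[-0.003, 1.0, -0.0], [1.0, 0.003, -0.0], [-0.0, -0.0, -1.0]]
force: [0.5, 0.6, -0.2]
grip_width: 0.0007
finger_force: 0.0
```

```bash
python3 -m pendant '[{"x":0,"y":-0.002,"z":0,"rx":0,"ry":0,"rz":0,"grip":1},{"x":0,"y":-0.002,"z":0,"rx":0,"ry":0,"rz":0,"grip":1},{"x":0,"y":0,"z":0,"rx":0,"ry":0,"rz":0,"grip":1}]'
```

```text
clock: 13.9
ee_pos: [0.5093, 0.2058, 0.0137]
tool_rot: [[-0.003, 1.0, 0.0], [1.0, 0.003, 0.0], [0.0, 0.0, -1.0]]
force: [0.3, -0.2, -0.9]
grip_width: 0.0005
finger_force: 0.0
```

```bash
python3 -m pendant '[{"x":0,"y":-0.002,"z":0,"rx":0,"ry":0,"rz":0,"grip":1},{"x":0,"y":-0.002,"z":0,"rx":0,"ry":0,"rz":0,"grip":1},{"x":0,"y":0,"z":0,"rx":0,"ry":0,"rz":0,"grip":1}]'; python3 - <<'E'
from h import *
s=eyes.read_camera("scene");t=eyes.read_camera("top")
for n,p,q in(("s",s,t),("t",t,s)): print(n,fit([(p,masks(p,"pin"))],[.438,.206,0.],.023))
cv2.imwrite("pics/c3.png",np.hstack([cv2.resize(p["color"][a:a+80,b:b+80],(400,400),interpolation=2) for p,a,b in((s,150,285),(t,130,270))])[:,:,::-1])
E
```

```text
clock: 14.28
ee_pos: [0.5057, 0.2058, 0.0138]
tool_rot: [[-0.003, 1.0, 0.001], [1.0, 0.003, 0.0], [0.0, 0.001, -1.0]]
force: [3.2, 0.5, -0.8]
grip_width: 0.0002
finger_force: 1.6
s (array([ 0.4338549 ,  0.208307  , -0.00326435]), np.float64(0.037089138778131206))
t (array([ 0.4334796 ,  0.21426317, -0.01831597]), np.float64(7.484229691876751))
```

View pics/c3.png

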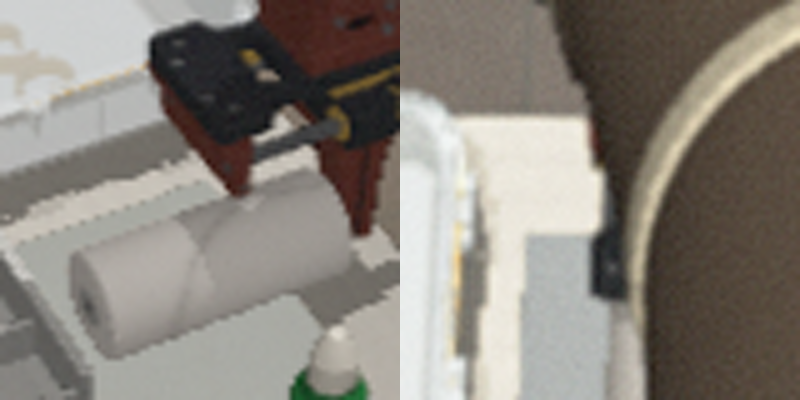

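Contact with the far end has been made (3 N), and the finger stands behind it at left crop (355,220). I push 12 mm, then creep.

```bash
python3 -m pendant '[{"x":0,"y":-0.002,"z":0,"rx":0,"ry":0,"rz":0,"grip":1},{"x":0,"y":-0.002,"z":0,"rx":0,"ry":0,"rz":0,"grip":1},{"x":0,"y":-0.002,"z":0,"rx":0,"ry":0,"rz":0,"grip":1},{"x":0,"y":-0.002,"z":0,"rx":0,"ry":0,"rz":0,"grip":1},{"x":0,"y":-0.002,"z":0,"rx":0,"ry":0,"rz":0,"grip":1},{"x":0,"y":-0.002,"z":0,"rx":0,"ry":0,"rz":0,"grip":1}]'; python3 - <<'E'
from h import *
s=eyes.read_camera("scene");print(fit([(s,masks(s,"pin"))],[.425,.206,0.],.023))
E
```

```text
clock: 15.22
ee_pos: [0.4933, 0.2057, 0.0137]
tool_rot: [[-0.003, 1.0, 0.0], [1.0, 0.003, 0.0], [0.0, 0.0, -1.0]]
force: [3.9, -0.1, -1.2]
grip_width: 0.0006
finger_force: 2.2
(array([ 0.42253193,  0.20790809, -0.03123581]), np.float64(0.07817366059646345))
```

```bash
python3 -m pendant '[{"x":0,"y":-0.001,"z":0,"rx":0,"ry":0,"rz":0,"grip":1},{"x":0,"y":-0.001,"z":0,"rx":0,"ry":0,"rz":0,"grip":1},{"x":0,"y":-0.001,"z":0,"rx":0,"ry":0,"rz":0,"grip":1},{"x":0,"y":-0.001,"z":0,"rx":0,"ry":0,"rz":0,"grip":1}]'
```

```text
clock: 15.82
ee_pos: [0.4894, 0.2057, 0.0137]
tool_rot: [[-0.003, 1.0, 0.0], [1.0, 0.003, 0.0], [0.0, 0.0, -1.0]]
force: [4.8, -0.1, -0.3]
grip_width: 0.0005
finger_force: 2.3
```

```bash
python3 -m pendant '[{"x":0,"y":-0.001,"z":0,"rx":0,"ry":0,"rz":0,"grip":1},{"x":0,"y":-0.001,"z":0,"rx":0,"ry":0,"rz":0,"grip":1}]'
```

```text
clock: 16.08
ee_pos: [0.4873, 0.2057, 0.0137]
tool_rot: [[-0.003, 1.0, 0.0], [1.0, 0.003, 0.0], [0.0, 0.0, -1.0]]
force: [5.5, -1.0, 0.6]
grip_width: 0.0004
finger_force: 2.4
```

```bash
python3 -m pendant '[{"x":0,"y":-0.001,"z":0,"rx":0,"ry":0,"rz":0,"grip":1}]'
```

```text
clock: 16.2
ee_pos: [0.4863, 0.2057, 0.0137]
tool_rot: [[-0.003, 1.0, 0.0], [1.0, 0.003, 0.0], [0.0, 0.0, -1.0]]
force: [4.5, 0.4, -0.1]
grip_width: 0.0005
finger_force: 2.8
```

```bash
python3 -m pendant '[{"x":0,"y":-0.001,"z":0,"rx":0,"ry":0,"rz":0,"grip":1}]'
```

```text
clock: 16.32
ee_pos: [0.4862, 0.2055, 0.0138]
tool_rot: [[-0.003, 1.0, 0.002], [1.0, 0.003, 0.0], [0.0, 0.002, -1.0]]
force: [9.1, -0.9, -1.5]
grip_width: 0.0005
finger_force: 4.1
```

```bash
python3 - <<'E'
from h import *
s=eyes.read_camera("scene");print(fit([(s,masks(s,"pin"))],[.415,.206,0.],.023))
cv2.imwrite("pics/c4.png",cv2.resize(s["color"][150:230,260:360],(750,600),interpolation=2)[:,:,::-1])
E
```

```text
(array([0.38219704, 0.35524365, 0.24624583]), np.float64(0.8094347940518489))
```

View pics/c4.png

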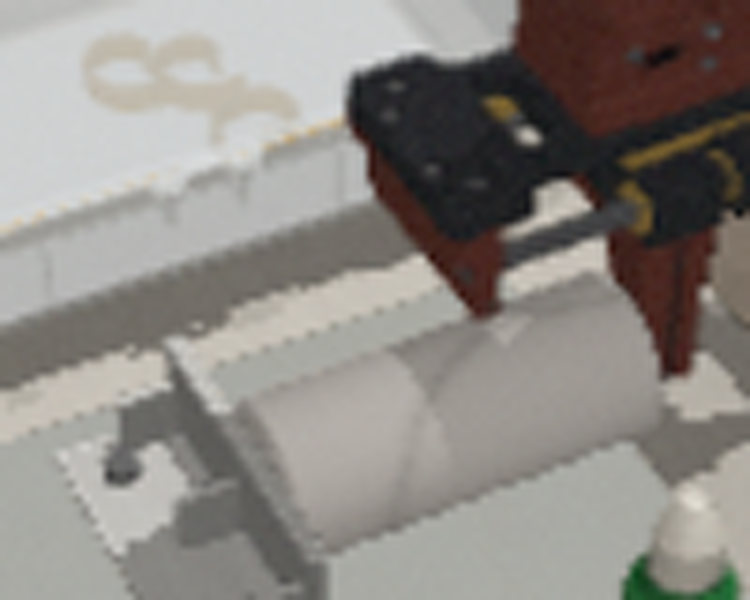

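The force is rising with no motion, and the pin's near end (crop ~(270,470)) meets the plate. One more gentle nudge squares it, then I back off.

```bash
python3 -m pendant '[{"x":0,"y":-0.0005,"z":0,"rx":0,"ry":0,"rz":0,"grip":1},{"x":0,"y":0,"z":0,"rx":0,"ry":0,"rz":0,"grip":1}]'
```

```text
clock: 16.68
ee_pos: [0.4862, 0.2054, 0.0139]
tool_rot: [[-0.002, 1.0, 0.003], [1.0, 0.002, 0.0], [0.0, 0.003, -1.0]]
force: [8.2, -1.5, -0.9]
grip_width: 0.0007
finger_force: 4.0
```

```bash
python3 -m pendant '[{"x":0,"y":-0.0005,"z":0,"rx":0,"ry":0,"rz":0,"grip":1},{"x":0,"y":0,"z":0,"rx":0,"ry":0,"rz":0,"grip":1}]'
```

```text
clock: 16.92
ee_pos: [0.4862, 0.2053, 0.014]
tool_rot: [[-0.002, 1.0, 0.003], [1.0, 0.002, 0.0], [0.0, 0.003, -1.0]]
force: [9.2, -0.6, -1.5]
grip_width: 0.0008
finger_force: 4.5
```

```bash
python3 -m pendant '[{"x":0,"y":-0.001,"z":0,"rx":0,"ry":0,"rz":0,"grip":1},{"x":0,"y":-0.001,"z":0,"rx":0,"ry":0,"rz":0,"grip":1},{"x":0,"y":0,"z":0,"rx":0,"ry":0,"rz":0,"grip":1}]'
```

```text
clock: 17.3
ee_pos: [0.4862, 0.2054, 0.0146]
tool_rot: [[-0.002, 1.0, 0.007], [1.0, 0.001, 0.001], [0.001, 0.007, -1.0]]
force: [13.3, -2.0, -2.1]
grip_width: 0.0004
finger_force: 6.6
```

Firm against the stop at 13 N. I back off, lift clear and check.

```bash
python3 -m pendant '[{"x":0,"y":0.003,"z":0,"rx":0,"ry":0,"rz":0,"grip":1},{"x":0,"y":0.01,"z":0,"rx":0,"ry":0,"rz":0,"grip":1},{"x":0,"y":0.02,"z":0,"rx":0,"ry":0,"rz":0,"grip":1},{"x":0,"y":0.0,"z":-0.05,"rx":0,"ry":0,"rz":0,"grip":1},{"x":0,"y":0,"z":-0.06,"rx":0,"ry":0,"rz":0,"grip":1},{"x":0.05,"y":0,"z":-0.03,"rx":0,"ry":0,"rz":0,"grip":1},{"x":0.06,"y":0,"z":0,"rx":0,"ry":0,"rz":0,"grip":1},{"x":0.06,"y":0,"z":0,"rx":0,"ry":0,"rz":0,"grip":1},{"x":0,"y":0,"z":0,"rx":0,"ry":0,"rz":0,"grip":1}]'; python3 - <<'E'
from h import *
s=eyes.read_camera("scene");t=eyes.read_camera("top")
for p in(s,t): print(fit([(p,masks(p,"pin"))],[.418,.206,0.],.023))
e=stopedge(t);print(e)
for q in("dropper","thermometer"): print(q,mark(s,q),mark(t,q))
cv2.imwrite("pics/c5.png",np.hstack([cv2.resize(p["color"][a:a+80,b:b+80],(400,400),interpolation=2) for p,a,b in((s,160,270),(t,160,280))])[:,:,::-1])
E
```

```text
clock: 18.42
ee_pos: [0.5114, 0.3816, 0.1522]
tool_rot: [[-0.011, 1.0, -0.004], [1.0, 0.011, 0.0], [0.001, -0.004, -1.0]]
force: [-0.0, -0.4, 0.2]
grip_width: 0.0004
finger_force: 0.0
(array([0.3325788 , 0.22104133, 1.52802141]), np.float64(0.43300758674316453))
(array([0.42514887, 0.20057697, 0.04673842]), np.float64(1.0640954816709292))Traceback (most recent call last):
  File "<stdin>", line 4, in <module>
  File "h.py", line 44, in stopedge
    c=np.array(c,float);k=np.polyfit(c[:,0],c[:,1],1)
                                     ~^^^^^
IndexError: too many indices for array: array is 1-dimensional, but 2 were indexed
```

```bash
python3 -m pendant '[{"x":0.06,"y":-0.01,"z":-0.01,"rx":0,"ry":0,"rz":0,"grip":1},{"x":0.06,"y":-0.01,"z":-0.01,"rx":0,"ry":0,"rz":0,"grip":1},{"x":0.06,"y":-0.02,"z":0,"rx":0,"ry":0,"rz":0,"grip":1},{"x":0,"y":0,"z":0,"rx":0,"ry":0,"rz":0,"grip":1}]'; python3 - <<'E'
from h import *
s=eyes.read_camera("scene");t=eyes.read_camera("top")
cv2.imwrite("pics/c5.png",np.hstack([cv2.resize(p["color"][a:a+80,b:b+80],(400,400),interpolation=2) for p,a,b in((s,160,270),(t,160,280))])[:,:,::-1])
for p in(s,t):
    for r in finder.outline_of(p,"pin")[:2]:
        print(r["p"],r["mask"].sum(),fit([(p,r["mask"])],[.418,.206,0.],.023))
for q in("dropper","thermometer","stop"): print(q,mark(s,q),mark(t,q))
E
```

```text
clock: 19.18
ee_pos: [0.4704, 0.5597, 0.1727]
tool_rot: [[-0.01, 1.0, -0.003], [1.0, 0.01, 0.002], [0.002, -0.003, -1.0]]
force: [-0.2, -0.9, 0.4]
grip_width: 0.0002
finger_force: 0.0
0.88 1238 (array([ 0.42009956,  0.20682436, -0.03389322]), np.float64(0.1181285438246381))
0.88 1050 (array([ 0.41792409,  0.20457835, -0.00462611]), np.float64(0.14276003734827264))
dropper [(0.84, array([346.3, 244.5])), (0.73, array([294.9, 220.7]))] [(0.74, array([364.1, 195.2]))]
thermometer [(0.81, array([370.7, 272.1]))] [(0.82, array([402.4, 199.7]))]
stop [(0.69, array([292. , 218.1]))] [(0.9, array([316.1, 224.5]))]
```

View pics/c5.png

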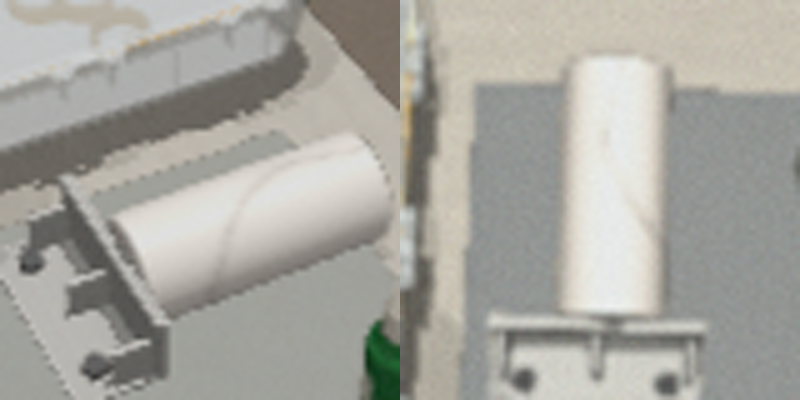

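The final picture shows the pin's near end against the plate (top crop (612,317)). Its edges lean 0.03 and so does the stop's edge, so it is square. The flat is not visible, the pin travelled the full 61 mm, and the bystanders are unmoved.

```bash
python3 -c "
from bench import workorder
print(workorder.sign_off())"
```

```text
the job is handed in; nothing more can be done
None
```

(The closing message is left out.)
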